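# Click the blender battery into its charging cradle

## Robot

A 6-joint arm with a two-finger parallel gripper is mounted at the origin on a cart in front of the work surface, level with it; the furniture and walls round the work are solid. World frame = base frame: x ahead of the robot, y to its left, z up, the work surface at z = 0. Lengths are in m, angles in degrees, forces in N, time in s.
With the tool pointing down it reaches from about 0.4 to 0.825 m from the base axis. Payload 7 kg.
Tool frame: the origin (TCP) lies midway between the tips of the shut fingers; the grasp point (between the pads) lies 19 mm behind it; z points along the fingers, y is the line along which they close (so a half turn about z gives the same grasp; the last joint's range is limited). The gripper opens to 88 mm and grips with 3 to 60 N. Pads are 19 mm wide; open, the fingers measure 130 mm over their backs; the gripper's body (78 mm by 193 mm) begins 47 mm behind the grasp point.
Start: joints at [-58.092, 20.546, 0.682, 0, -70.136, -16.507], TCP at [0.179, -0.651, 0.227] pointing down, gripper open.
Joint ranges: [-176.03, 176.03], [-82.01, 121.73], [-58.28, 71.71], [-173.87, 95.51], [-174.79, -0.11], [-173.66, 173.66]. Speed limits (degrees/s): [136.94, 136.94, 172.46, 180, 180, 180].

## Interface

Orientations are given as [roll, pitch, yaw] about the fixed x, y, z axes, in that order (R = Rz(yaw) Ry(pitch) Rx(roll)).
In Python, from plant import r gives the robot as it stands.
- The arm moves only by the tool carry_out, never from a script. Its argument "deltas" is a list of rows, each a list of 3 entries, a list of its own where there are three numbers: the opening, from 0 (shut) to 1 (fully open), then the shift along the tool's x, y, z in mm, then the turn, a rotation vector about the tool's x, y, z in rad. In form: [[gripper, [tx, ty, tz], [rx, ry, rz]], ...]. A call has 1 to 12 rows; each row is the pose to reach, as a shift and turn from the pose commanded when the call began, along the tool's axes at that moment; what a row does not reach only later rows make up. A row lasts 1/10 s, in which the tool goes at most 50 mm and 8.59 degrees, less where a joint would pass 70% of its speed; a pose out of reach is approached as far as the arm can. A call with a gripper value outside its range is refused whole. The fingers move at their own pace and stop on an object; "squeeze" is the grip in N (left out, the last holds). Time passes only in rows, so rows that repeat a pose let the fingers close. It gives the time, the measured TCP pose, the force, the opening and the grip force at its end, in the units of the state.
- r.get_state(): the state, without advancing time (a new reading comes with each control period).
- r.capture(name): name is "scene" or "side" or "wrist"; returns (picture, depth): 420x560x3 uint8, red, green, blue; 420x560 float32, m along the optical axis (not along the pixel's ray), 0 where there is no reading.
- r.get_calibration(name): a dict with "fov_y" (degrees; the focal length in pixels is half the picture's height over the tangent of half this angle, whatever the lens; pixels are square), "cx", "cy" (the principal point, pixels), "view" (4x4, takes a point from world to camera coordinates). Camera axes: x right, y down, z forward; pixel columns grow to the right and rows downward; lengths in m; the calibration is good to about 2 mm. A picture is of the moment at which its call begins: read the wrist's pose just before it. get_calibration takes no time and is no camera call; for the wrist camera it gives the pose at the moment of the call.
- r.close_job(): hands the job in; it is judged then, once.
The state is a dict: "time_s": time; "joints": joint angles; "qd": joint speeds; "joint_torque": joint torques, N m; "tcp_pos": TCP position; "eef_rot": TCP orientation; "contact_force": force on the tool from outside, world axes, zero at the start; "moment": the same for the moment, N m; "gripper_width": finger opening in m; "gripper_force": force on a finger pad.
Only numpy, scipy, OpenCV 4.12 (cv2) and the standard library are available. Lean on these libraries where they do the work, as an engineer would, in place of code of your own. Each camera call takes 0.05 s, during which the arm holds its last target. There are 200 camera calls.

## Task

Put the loose grey battery pack of the hand blender into the white charging cradle that stands on the worktop beside the coffee machine. Press one end of the pack (either end) against the sprung metal plate, lower the other end past the retaining lip while the spring is squeezed, and let go so that the pack lies flat on the cradle's two rests with its end held under the lip by the spring. Leave the tin, the salt shaker, the honey jar and the mug where they are.

Things in the scene. Friction and masses are not known exactly. Their poses are not given: they have to be found in the camera images.
- pack: Loose battery pack: grey square bar with black end caps, 130 mm long (its own x axis), 36 x 36 mm in section, end edges bevelled by 4 mm, alike at both ends and on all four sides, 0.14 to 0.28 kg. Origin at its centre. At the start it lies level on the dark hob, origin 18 mm above the surface.
- cradle: White charging cradle fixed on the worktop left of the hob. Origin on the worktop under the middle of the seat; x from the sprung end (far from the robot) to the lip end (near it), y across, z up. Base x -116 to +80, 66 wide, 10 mm thick. End wall: inner face at x = +65 mm. Spring housing: x -114 to -90 mm, 56 mm high. Between x = -32 and +32 mm nothing rises above the base (finger room).
- seat (a point): Centre of the seat, at cradle x = 0, y = 0, z = 32 mm, cradle's axes: the pack's origin is here when home. The pack lies on two rests, tops at z = 14 mm, 24 mm long, at x = -44 and +44 mm. Side cheeks by each rest: inner faces at y = +-21 mm (3 mm play each side), tops at z = 28 mm.
- lip_edge (a point): Middle of the top of the retaining lip's edge: cradle x = +59, y = 0, z = 58 mm; cradle's axes. The lip reaches 6 mm out from the end wall over the pack's end; it is 46 mm wide, underside at z = 52 mm (2 mm above the seated pack).
- plate_face (a point): Centre of the front face of the sprung steel plate, 30 mm wide, from z = 16 to 54 mm above the worktop, with a coil spring behind it; cradle's axes. At rest it is at cradle x = -60 mm, 119 mm short of the lip's edge; it slides straight back towards -x.
- plate (a joint): How far the sprung plate is pressed back, m: 0 at rest, 0.005 with the pack home, 0.024 at the stop. Spring: 2 N at 0, 4 N at home, 11.6 N at the stop. With the pack tilted about 20 degrees, spring end low (its upper edge then meets the plate), 0.017 lets the raised end pass the lip; 0.020 is comfortable.
- tuna_tin: Bystander: round flat food tin, 86 mm across and 40 mm high; origin at the centre of its underside.
- salt_shaker: Bystander: glass salt shaker with a domed cap, 44 mm across, 90 mm high; origin at the centre of its underside.
- honey: Bystander: jar with a red lid, 65 mm across, 100 mm high; origin at the centre of its underside.
- mug: Bystander: white mug with a handle, 82 mm across (112 mm with the handle), 94 mm high; origin at the centre of its underside.
Not all that is in view belongs to the job. Leave any pink look-alike of the pack alone.

How it is judged (in metres and radians):
On the way:
1. the pack's end presses the sprung plate back by more than 10 mm (value of joint plate above 0.01 m and contact force between pack and plate above 2 N), for 0.1 s.
At the end, for the whole second after the job is handed in: The pack is home: centre within 3 mm of the seat lengthwise, 5 mm sideways, 2.5 mm in height, along the cradle within 0.1 rad, its end under the lip, the sprung plate pressed 2 to 9 mm by it, at rest; tin, salt shaker, honey jar and mug within 30 mm of where they stood (x of pack in the frame of seat between -0.003 and 0.003 m and y of pack in the frame of seat between -0.005 and 0.005 m and z of pack in the frame of seat between -0.0025 and 0.0025 m and angle between the x axis of pack and the x axis of cradle, either way round below 0.1 rad and value of joint plate between 0.002 and 0.009 m and linear speed of pack below 0.02 m/s and distance of each of tuna_tin, salt_shaker, honey, mug from where it was at the start of the episode below 0.03 m); the robot touches nothing.
It fails at once if a bystander (tin, salt shaker, honey jar or mug) is moved by more than 30 mm (distance of any of tuna_tin, salt_shaker, honey, mug from where it was at the start of the episode above 0.03 m).
It also fails if it takes over 43 s, if anything falls off the work surface, if the arm or the gripper's body presses on something with over 40 N, if the wrist force passes 120 N, or if a joint passes its speed limit or range.

## Working session

There is one attempt and no reset: what is moved stays moved. The work goes in short steps, Python scripts to look and compute and a tool call to move; the robot and the scene stay as the last step left them, time stands still between calls to the robot, and variables do not carry over. Pictures are saved under pics/ and viewed, at most 11 in all, crops included, and the job is handed in when it is done.

Besides the shell and the picture viewer there is one more tool, called as a command line: name --argument value ..., lists and objects as JSON in quotes. carry_out: Moves the arm, as the interface text tells. Its arguments: {"type":"object","properties":{"deltas":{"type":"array"},"squeeze":{"type":"number"}},"required":["deltas"]}

```bash
mkdir -p pics; ls
python3 - <<'E'
from plant import r
import cv2,numpy as np
for n in("scene","side"):
    p,d=r.capture(n); cv2.imwrite(f"pics/{n}0.png",p[:,:,::-1]); np.save(f"pics/{n}0.npy",d)
    print(n,r.get_calibration(n))
print(r.get_state())
E
```

```text
pics
scene {'fov_y': 45.22323444308378, 'cx': 288.48442171473056, 'cy': 213.58229717490659, 'view': array([[ 0.73056899, -0.68244085,  0.02331174, -0.44045906],
       [-0.25059265, -0.29971008, -0.92053093,  0.21440097],
       [ 0.63519467,  0.6666696 , -0.38997356,  0.91056173],
       [ 0.        ,  0.        ,  0.        ,  1.        ]])}
side {'fov_y': 49.534744654171796, 'cx': 279.70630459375803, 'cy': 213.4479308428954, 'view': array([[ 0.85526655, -0.51814958,  0.00633509, -0.52493691],
       [-0.33262767, -0.55833314, -0.76001509,  0.23252248],
       [ 0.39733859,  0.64790826, -0.64987455,  1.21092197],
       [ 0.        ,  0.        ,  0.        ,  1.        ]])}
{'time_s': 0.1, 'joints': array([-5.80955784e+01,  2.05876230e+01,  6.37607330e-01, -1.79367021e-02,
       -7.01375803e+01, -1.65076108e+01]), 'qd': array([-0.00495533, -0.13283611,  0.22225352,  0.15847192,  0.00521393,
       -0.02727621]), 'joint_torque': array([-3.44963664e-03, -5.84161341e+01,  2.93748182e+01,  7.01553985e+00,
        1.01635771e-02, -6.36608070e-05]), 'tcp_pos': array([ 0.17906753, -0.65033517,  0.22570172]), 'eef_rot': array([ 1.79911223e+02, -8.72461218e-03, -1.64609290e+02]), 'contact_force': array([ 0.05899793, -0.32800144, -0.18266401]), 'moment': array([ 0.08887487, -0.07082026, -0.00713736]), 'gripper_force': 0.0, 'gripper_width': 0.08759266356762758}
```

View pics/scene0.png

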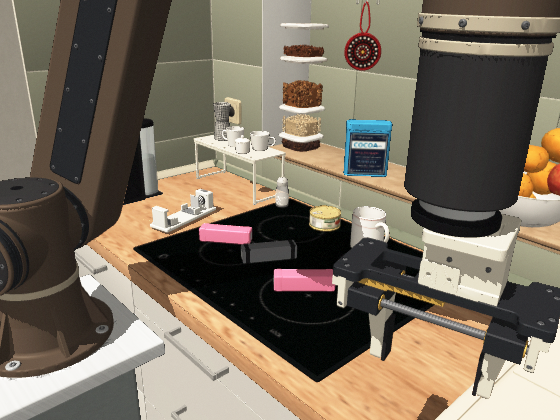

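View pics/side0.png

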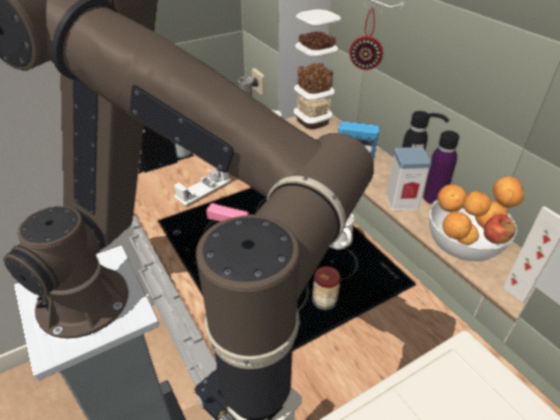

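The scene view shows the grey pack at about (268,251), with pink decoys at (226,233) and (303,280). The cradle is at (150-218, 190-230), the salt shaker at (282,190), the tin at (325,217) and the mug at (370,228). The side view shows the honey jar at (326,287).

```bash
cat > h.py <<'E'
import numpy as np,cv2
def cloud(d,c):
    h,w=d.shape; f=h/2/np.tan(np.radians(c['fov_y']/2))
    u,v=np.meshgrid(np.arange(w),np.arange(h))
    P=np.stack([(u-c['cx'])/f*d,(v-c['cy'])/f*d,d],-1)
    V=c['view']; P=(P-V[:3,3])@V[:3,:3]; P[d<=0]=np.nan
    return P
E
python3 - <<'E'
from h import *
from plant import r
np.set_printoptions(precision=3,suppress=True)
d=np.load("pics/scene0.npy"); P=cloud(d,r.get_calibration("scene"))
for n,(u,v) in dict(pack=(268,246),packL=(245,249),packR=(290,246),pinkA=(226,231),pinkB=(300,275),salt=(282,182),tin=(325,210),mug=(368,230),hob=(250,290),lipwall=(160,214),housing=(205,197),).items(): print(n,P[v,u])
# top-down map of region
X=P.reshape(-1,3); X=X[~np.isnan(X).any(1)]
m=(X[:,2]>0.008)&(X[:,2]<.12)&(X[:,0]>.25)&(X[:,0]<.9)&(X[:,1]>-.45)&(X[:,1]<.45)
X=X[m]
img=np.zeros((650,800,3),np.uint8)
I=P.reshape(-1,3)
p=cv2.imread("pics/scene0.png").reshape(-1,3)
ok=~np.isnan(I).any(1)
for q,c in zip(I[ok],p[ok]):
    if -.01<q[2]<.15 and .3<q[0]<.9 and -.4<q[1]<.4:
        a=int((.9-q[0])*1000);b=int((.4-q[1])*1000); img[a:a+2,b:b+2]=c
cv2.imwrite("pics/top.png",img[:600])
m=np.load("pics/side0.npy"); Q=cloud(m,r.get_calibration("side")); print("honey",Q[275,326],Q[300,326])
E
```

```text
pack [ 0.489 -0.051  0.034]
packL [ 0.438 -0.029  0.035]
packR [ 0.53  -0.082  0.033]
pinkA [0.467 0.082 0.032]
pinkB [ 0.45  -0.198  0.036]
salt [0.733 0.17  0.077]
tin [0.751 0.013 0.035]
mug [ 0.686 -0.185  0.064]
hob [ 0.372 -0.128 -0.002]
lipwall [0.382 0.253 0.045]
housing [0.548 0.291 0.04 ]
honey [ 0.55  -0.329  0.102] [ 0.534 -0.359  0.045]
```

View pics/top.png

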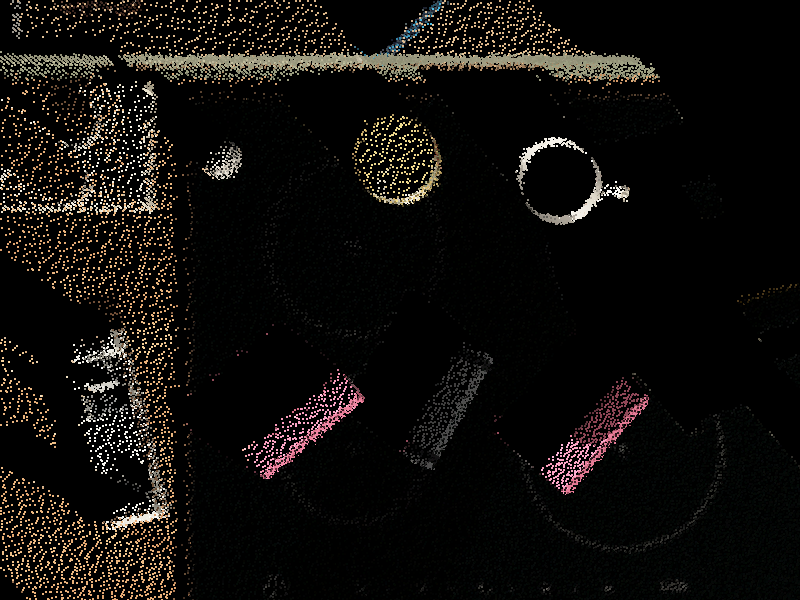

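```bash
cat >> h.py <<'E'
from scipy.spatial.transform import Rotation as R
def delta(p0,e0,p1,e1):
    A=R.from_euler('xyz',e0,degrees=True);B=R.from_euler('xyz',e1,degrees=True)
    return np.round(A.inv().apply(np.subtract(p1,p0))*1000,1),np.round((A.inv()*B).as_rotvec(),4)
E
python3 - <<'E'
from h import *
from plant import r
np.set_printoptions(precision=3,suppress=True)
P=cloud(np.load("pics/scene0.npy"),r.get_calibration("scene")).reshape(-1,3)
Q=cloud(np.load("pics/side0.npy"),r.get_calibration("side")).reshape(-1,3)
for z0,z1 in((.07,.12),(.12,.2),(.2,.4),(.4,.7)):
  for n,C in(("scene",P),("side",Q)):
    m=(C[:,2]>z0)&(C[:,2]<z1)&(C[:,0]>.25)&(C[:,0]<1)&(C[:,1]>.1)&(C[:,1]<.8)
    H,_,_=np.histogram2d(C[m,0],C[m,1],bins=[np.arange(.25,1.01,.075),np.arange(.1,.81,.1)]); print(n,z0);print(H.astype(int))
s=r.get_state();V=r.get_calibration("wrist")
T=R.from_euler('xyz',s['eef_rot'],degrees=True)
W=V['view'];print("cam in tool pos",T.inv().apply(-W[:3,:3].T@W[:3,3]-s['tcp_pos']),"cam axes rows in tool\n",T.inv().apply(W[:3,:3]),V['fov_y'])
print(delta([.179,-.651,.227],[180,0,-164.6],[.495,-.047,.23],[180,0,150]))
E
```

```text
scene 0.07
[[  0   0   0   0   0   0   0]
 [  0   0   0   0   0   0   0]
 [  0   0   0 199   0   0   0]
 [  0   0   0   0 223   0   0]
 [  0   0   0   0   0 113   0]
 [  0  46   0   1  34 278   0]
 [ 75   4   0   0   6 203   0]
 [371 322 101   0   0  57   0]
 [237 195 110   0   0   0   0]
 [133 148   2   0   0   0   0]]
side 0.07
[[  0   0   0   0   0   0   0]
 [  0   0   0 234   0   0   0]
 [  0   0   0 166   0   0   0]
 [  0   0   0   0   0   0   0]
 [  0   0   0   0   0   0   0]
 [  0   0   0   0   0   0   0]
 [  0   0   0   0   0   0   0]
 [  0   0   0   0   0   0   0]
 [  0 117  89   0   0   0   0]
 [  0 128   0   0   0   0   0]]
scene 0.12
[[  0   0   0   0   0   0   0]
 [  0   0   0   0   0   0   0]
 [  0   0   0 130   0   0   0]
 [  0   0   0   0 369   0   0]
 [  0   0   0   0   0 192   0]
 [  0  69 178  93  52 461   0]
 [  0 190 588 421 114 416   0]
 [  0 155 168 289 107 353   0]
 [  0 400 552   0   0   0   0]
 [  0 285  20   0   0   0   0]]
side 0.12
[[  0   0   0   0   0   0   0]
 [  0   0   0 205   0   0   0]
 [  0   0   0  32   0   0   0]
 [  0   0   0   0   0   0   0]
 
[... 1267 characters left out ...]
77 1297    0]
 [   0  301 1249    0    0    0    0]
 [ 770  245  746    0    0    0    0]]
side 0.4
[[   0    0    0    0    0    0    0]
 [   0    0    0    0    0    0    0]
 [   0    0    0    0    0    0    0]
 [   0    0    0    0    0  362    0]
 [   0    0    0    0    0  748    0]
 [   0    0    0    0    0  637    0]
 [   0    0    0    0    0  540    0]
 [   0    0  244  590  419  561    0]
 [   0  388 1074    0    0    0    0]
 [ 671  417  571    0    0    0    0]]
cam in tool pos [ 0.086 -0.001 -0.158] cam axes rows in tool
 [[ 0.     1.    -0.   ]
 [-0.95   0.    -0.311]
 [-0.311  0.     0.95 ]] 67.21268840726061
(array([-465.1,  498.4,   -3. ]), array([ 0.   , -0.   ,  0.792]))
```

carry_out --deltas '[[0.75, [-465.1, 498.4, -3], [0, 0, 0.792]], [0.75, [-465.1, 498.4, -3], [0, 0, 0.792]], [0.75, [-465.1, 498.4, -3], [0, 0, 0.792]], [0.75, [-465.1, 498.4, -3], [0, 0, 0.792]], [0.75, [-465.1, 498.4, -3], [0, 0, 0.792]], [0.75, [-465.1, 498.4, -3], [0, 0, 0.792]], [0.75, [-465.1, 498.4, -3], [0, 0, 0.792]], [0.75, [-465.1, 498.4, -3], [0, 0, 0.792]], [0.75, [-465.1, 498.4, -3], [0, 0, 0.792]], [0.75, [-465.1, 498.4, -3], [0, 0, 0.792]], [0.75, [-465.1, 498.4, -3], [0, 0, 0.792]], [0.75, [-465.1, 498.4, -3], [0, 0, 0.792]]]'

```text
time_s: 1.3
tcp_pos: [0.4512, -0.1298, 0.2294]
eef_rot: [180.0, 0.0, 150.0]
contact_force: [1.5, -0.9, -0.7]
gripper_width: 0.0657
gripper_force: 0.0
```

Run:
```python
from h import *
from plant import r
np.set_printoptions(precision=3,suppress=True)
C=np.vstack([cloud(np.load(f"pics/{n}0.npy"),r.get_calibration(n)).reshape(-1,3) for n in("scene","side")])
for x in np.arange(.3,.8,.05):
  print(round(x,2),[ (lambda m:round(float(C[m,1].min()),3) if m.sum()>3 else None)((C[:,2]>z)&(C[:,2]<z+.05)&(C[:,0]>x)&(C[:,0]<x+.05)&(C[:,1]>.31)&(C[:,1]<.8)) for z in np.arange(.05,.5,.05)])
s=r.get_state();print(s['time_s'],s['tcp_pos'],s['eef_rot'],s['joints'])
```

```text
0.3 [0.47, 0.469, None, None, None, None, None, 0.643, 0.644]
0.35 [0.469, 0.469, 0.464, None, None, None, None, None, None]
0.4 [0.468, 0.466, 0.471, None, None, None, None, None, None]
0.45 [0.475, 0.477, 0.477, 0.507, None, None, None, None, None]
0.5 [0.311, 0.509, 0.511, 0.51, None, None, 0.64, 0.64, 0.642]
0.55 [0.316, 0.644, 0.644, 0.639, 0.645, 0.647, 0.642, 0.64, 0.64]
0.6 [0.642, 0.638, 0.641, 0.64, 0.642, 0.642, 0.642, 0.638, 0.639]
0.65 [0.549, 0.312, 0.314, 0.64, 0.64, 0.639, 0.64, 0.64, 0.64]
0.7 [0.56, 0.31, 0.31, 0.473, 0.471, 0.64, 0.641, 0.64, 0.636]
0.75 [0.642, 0.31, 0.311, 0.467, 0.468, 0.641, 0.64, 0.641, 0.64]
1.3 [ 0.451 -0.13   0.229] [179.981   0.02  150.035] [   8.057    0.651  -23.944   -0.003  -65.377 -128.021]
```

Run:
```python
from h import *
from plant import r
s=r.get_state();print(s['tcp_pos'])
print(delta(s['tcp_pos'],[180,0,150],[.48,-.047,.23],[180,0,150]))
```

```text
[ 0.45120128 -0.12981873  0.2293553 ]
(array([16.5, 86.1, -0.6]), array([0., 0., 0.]))
```

carry_out --deltas '[[0.75, [10, 45, 0], [0, 0, 0]], [0.75, [16, 86, 0], [0, 0, 0]], [0.75, [16, 86, 0], [0, 0, 0]], [0.75, [16, 86, 0], [0, 0, 0]]]'

```text
time_s: 1.7
tcp_pos: [0.4799, -0.0485, 0.2288]
eef_rot: [-180.0, -0.0, 150.2]
contact_force: [-0.1, -0.1, -0.4]
gripper_width: 0.0658
gripper_force: 0.0
```

Run:
```python
from h import *
from plant import r
np.set_printoptions(precision=4,suppress=True)
c=r.get_calibration("wrist");s=r.get_state();p,d=r.capture("wrist")
np.savez("pics/w1.npz",p=p,d=d,**c)
cv2.imwrite("pics/w1.png",p[:,:,::-1]); print(s['tcp_pos'],s['eef_rot'],s['time_s'])
P=cloud(d,c); hsv=cv2.cvtColor(p,cv2.COLOR_RGB2HSV)
m=(P[...,2]>.027)&(P[...,2]<.045)&(P[...,0]<.62)&~((hsv[...,1]>60))
n,L,st,ce=cv2.connectedComponentsWithStats(m.astype(np.uint8))
for i in range(1,n):
    if st[i,4]>300:
        q=P[L==i]; print(st[i],ce[i],q.mean(0),np.median(q[:,2]),cv2.minAreaRect((q[:,:2]*1000).astype(np.float32)))
```

```text
[ 0.4799 -0.0485  0.2288] [-179.962    -0.0443  150.1543] 1.7
[ 274  136   34  110 3383] [290.8073 189.8129] [ 0.4904 -0.0422  0.0359] 0.03606615544773251 ((494.08056640625, -44.2547607421875), (36.55982208251953, 129.85020446777344), 61.07710266113281)
[ 155  180   34   99 2299] [170.5111 225.1753] [ 0.4567 -0.1872  0.036 ] 0.036048002822510826 ((462.8474426269531, -193.25018310546875), (32.45592498779297, 124.99567413330078), 48.36635208129883)
```

View pics/w1.png

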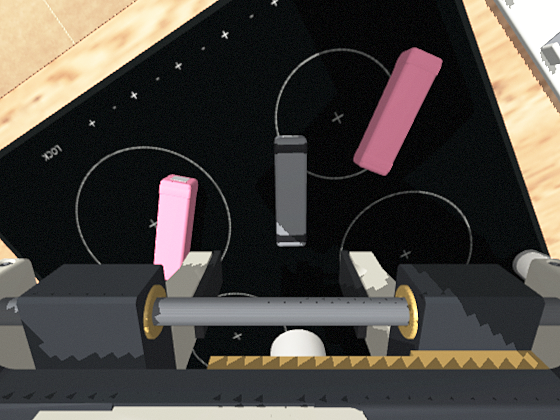

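The wrist view shows the grey pack at (290,190). It fits at (0.494, -0.044) with its long axis at 151°.

Run:
```python
from h import *
from plant import r
s=r.get_state();print(s['tcp_pos'],s['eef_rot'])
print(delta(s['tcp_pos'],[180,0,150.1],[.494,-.0443,.005],[180,0,151.1]))
```

```text
[ 0.47961159 -0.04926286  0.22881714] [-1.79965309e+02 -4.16649862e-02  1.50075221e+02]
(array([-10. ,  11.5, 223.8]), array([-0.    ,  0.    , -0.0175]))
```

carry_out --deltas '[[0.75, [-10, 11.5, 20], [0, 0, -0.0175]], [0.75, [-10, 11.5, 65], [0, 0, -0.0175]], [0.75, [-10, 11.5, 110], [0, 0, -0.0175]], [0.75, [-10, 11.5, 150], [0, 0, -0.0175]], [0.75, [-10, 11.5, 185], [0, 0, -0.0175]], [0.75, [-10, 11.5, 210], [0, 0, -0.0175]], [0.75, [-10, 11.5, 223], [0, 0, -0.0175]], [0.75, [-10, 11.5, 223], [0, 0, -0.0175]]]'

```text
time_s: 2.55
tcp_pos: [0.4925, -0.0461, 0.0044]
eef_rot: [-179.8, -0.2, 150.9]
contact_force: [0.4, 0.1, 1.0]
gripper_width: 0.0653
gripper_force: 0.0
```

Run:
```python
from plant import r
s=r.get_state();print(s['tcp_pos'],s['eef_rot'],s['contact_force'])
```

```text
[ 0.49249554 -0.04609963  0.0043674 ] [-1.79826682e+02 -1.76955576e-01  1.50900937e+02] [0.41245365 0.08506281 0.96962745]
```

carry_out --deltas '[[0.2, [0, 0, 0], [0, 0, 0]], [0.2, [0, 0, 0], [0, 0, 0]], [0.2, [0, 0, 0], [0, 0, 0]], [0.2, [0, 0, 0], [0, 0, 0]], [0.2, [0, 0, 0], [0, 0, 0]], [0.2, [0, 0, -15], [0, 0, 0]], [0.2, [0, 0, -60], [0, 0, 0]], [0.2, [0, 0, -105], [0, 0, 0]], [0.2, [0, 0, -150], [0, 0, 0]], [0.2, [0, 0, -190], [0, 0, 0]], [0.2, [0, 0, -220], [0, 0, 0]], [0.2, [0, 0, -220], [0, 0, 0]]]' --squeeze 55

```text
time_s: 3.75
tcp_pos: [0.4964, -0.0441, 0.2308]
eef_rot: [179.7, 0.4, 151.1]
contact_force: [0.6, 0.3, -2.0]
gripper_width: 0.0357
gripper_force: 55.0
```

Run:
```python
from h import *
from plant import r
s=r.get_state();print(s['tcp_pos'],s['eef_rot'],s['joints'])
# look at cradle from height
print(delta(s['tcp_pos'],s['eef_rot'],[.50,.24,.23],[180,0,-170]))
```

```text
[ 0.49643179 -0.04410805  0.23080902] [179.71501593   0.35059588 151.06230703] [ 1.76045169e+01  3.26582120e+00 -2.10345989e+01  6.43825579e-02
 -6.52515827e+01 -1.36568062e+02]
(array([134.3, 250.4,   1.2]), array([ 0.0027,  0.0076, -0.6796]))
```

Run:
```python
from h import *
from plant import r
s=r.get_state()
print(delta(s['tcp_pos'],s['eef_rot'],[.56,.205,.24],[180,0,-170]))
```

```text
(array([ 64.8, 248.8,  -8.4]), array([ 0.0027,  0.0076, -0.6796]))
```

carry_out --deltas '[[0.2, [8, 30, -8], [0.003, 0.007, -0.09]], [0.2, [18, 70, -8], [0.003, 0.007, -0.2]], [0.2, [30, 115, -8], [0.003, 0.007, -0.32]], [0.2, [42, 160, -8], [0.003, 0.007, -0.45]], [0.2, [54, 205, -8], [0.003, 0.007, -0.57]], [0.2, [65, 249, -8], [0.003, 0.007, -0.68]], [0.2, [65, 249, -8], [0.003, 0.007, -0.68]], [0.2, [65, 249, -8], [0.003, 0.007, -0.68]], [0.2, [65, 249, -8], [0.003, 0.007, -0.68]], [0.2, [65, 249, -8], [0.003, 0.007, -0.68]]]'

```text
time_s: 4.75
tcp_pos: [0.5578, 0.2039, 0.234]
eef_rot: [-180.0, -0.5, -170.1]
contact_force: [-0.9, 0.2, -2.3]
gripper_width: 0.0358
gripper_force: 55.0
```

Run:
```python
from h import *
from plant import r
np.set_printoptions(precision=4,suppress=True)
c=r.get_calibration("wrist");s=r.get_state();p,d=r.capture("wrist")
np.savez("pics/w2.npz",p=p,d=d,**c)
cv2.imwrite("pics/w2.png",p[:,:,::-1]); print(s['tcp_pos'],s['eef_rot'],s['time_s'],s['joints'])
```

```text
[0.5578 0.2039 0.234 ] [-179.9677   -0.4503 -170.0915] 4.75 [  38.7909   12.9754   -8.8476   -0.2032  -68.587  -118.8074]
```

View pics/w2.png

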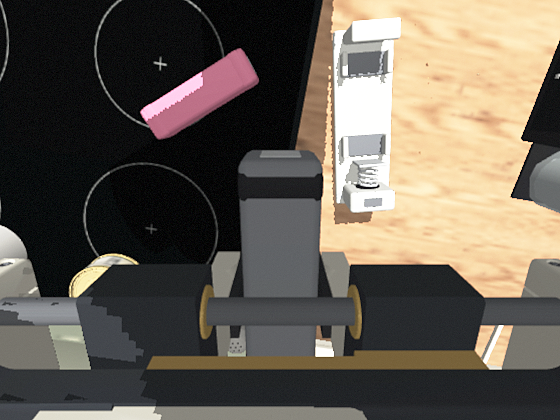

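The wrist view shows the whole cradle, with the lip end at (370,28), the spring housing at (370,195) and the held pack in the middle.

```bash
cat > cr.py <<'E'
from h import *
np.set_printoptions(precision=4,suppress=True)
z=np.load("pics/w2.npz");c={k:z[k] for k in('fov_y','cx','cy','view')}
P=cloud(z['d'],c)
u,v=np.meshgrid(np.arange(560),np.arange(420))
roi=(u>320)&(u<415)&(v<222)
m=roi&(P[...,2]>.005)&(P[...,2]<.07)
n,L,st,_=cv2.connectedComponentsWithStats(m.astype(np.uint8)); i=1+st[1:,4].argmax(); q=P[L==i]
(cx,cy),wh,a=cv2.minAreaRect((q[:,:2]*1000).astype(np.float32)); print((cx,cy),wh,a)
tab=P[roi&(abs(P[...,2])<.004)]; print("table z",np.median(tab[:,2]))
yaw=a+90 if wh[1]>wh[0] else a
if np.cos(np.radians(yaw))>0: yaw+=180
t=np.radians(yaw); X=np.array([np.cos(t),np.sin(t)]);Y=np.array([-X[1],X[0]])
O=np.array([cx,cy])/1000+.018*X
print("yaw",yaw,"origin",O)
l=np.c_[(q[:,:2]-O)@X,(q[:,:2]-O)@Y,q[:,2]]
def rng(s,k): return np.percentile(l[s][:,k],[1,50,99]),s.sum()
h=l[:,2]
print("lip top",rng((h>.054)&(l[:,0]>.04),0),rng((h>.054)&(l[:,0]>.04),1),np.median(h[(h>.054)&(l[:,0]>.04)]))
print("housing",rng((h>.05)&(l[:,0]<-.08),0),rng((h>.05)&(l[:,0]<-.08),1))
b=(abs(h-.01)<.002)
for x0 in(-.03,-.01,.01): s=b&(l[:,0]>x0)&(l[:,0]<x0+.02); print("base y",rng(s,1),np.median(l[s][:,2]))
s=(abs(h-.014)<.002)&(abs(l[:,1])<.02);
for a0 in(-.07,.02): print("rest",rng(s&(l[:,0]>a0)&(l[:,0]<a0+.05),0))
s=(abs(h-.028)<.002)
for a0 in(-.07,.02):
  for g in(1,-1): print("cheek",g,rng(s&(l[:,0]>a0)&(l[:,0]<a0+.05)&(l[:,1]*g>0),1),rng(s&(l[:,0]>a0)&(l[:,0]<a0+.05)&(l[:,1]*g>0),0))
E
python3 cr.py
```

```text
(470.3041687011719, 286.06634521484375) (194.17648315429688, 66.25321960449219) 14.05960750579834
table z -0.003755958761828249
yaw 194.05960750579834 origin [0.4528 0.2817]
lip top (array([0.0585, 0.0671, 0.0761]), np.int64(1055)) (array([-0.0222,  0.0005,  0.0228]), np.int64(1055)) 0.057933303424567595
housing (array([-0.1132, -0.1007, -0.0903]), np.int64(930)) (array([-0.0234,  0.0011,  0.0247]), np.int64(930))
base y (array([-0.0315,  0.0003,  0.0324]), np.int64(972)) 0.010100923030129166
base y (array([-0.0319,  0.0004,  0.0322]), np.int64(1017)) 0.010050654376883903
base y (array([-0.0314,  0.0005,  0.0319]), np.int64(1064)) 0.010083690269556526
rest (array([-0.0561, -0.044 , -0.0325]), np.int64(676))
rest (array([0.0316, 0.0437, 0.0644]), np.int64(840))
cheek 1 (array([0.0036, 0.0238, 0.0271]), np.int64(127)) (array([-0.0616, -0.0455, -0.0331]), np.int64(127))
cheek -1 (array([-0.0268, -0.0233, -0.0029]), np.int64(125)) (array([-0.0606, -0.0454, -0.0331]), np.int64(125))
cheek 1 (array([0.0082, 0.024 , 0.027 ]), np.int64(139)) (array([0.032 , 0.0445, 0.0674]), np.int64(139))
cheek -1 (array([-0.0267, -0.0235, -0.0207]), np.int64(132)) (array([0.0322, 0.0439, 0.0546]), np.int64(132))
```

```bash
cat >> cr.py <<'E'
print("---pack")
T=R.from_euler('xyz',[-179.9677,-.4503,-170.0915],degrees=True);tcp=np.array([.5578,.2039,.234])
t=T.inv().apply((P-tcp).reshape(-1,3)).reshape(P.shape)
s=(u>225)&(u<335)&(v>140)&(v<260)&(t[...,2]<0)&(t[...,2]>-.06)&(abs(t[...,1])<.025)
q=t[s]; top=q[(q[:,0]>.03)&(q[:,0]<.055)]
print("y edges",np.percentile(top[:,1],[1,50,99]),"top z",np.median(top[abs(top[:,1])<.01][:,2]))
tt=q[(abs(q[:,1])<.01)]
A=tt[(tt[:,0]<.06)];print("top slope",np.polyfit(A[:,0],A[:,2],1),"x range",np.percentile(tt[:,0],[1,99.5]),tt[:,0].max())
for x0 in np.arange(.02,.06,.01):
  b=q[(q[:,0]>x0)&(q[:,0]<x0+.01)]; print(round(x0,2),np.percentile(b[:,1],[2,98]),len(b))
E
python3 cr.py | sed -n '/---/,$p'
```

```text
---pack
y edges [-0.0182 -0.0009  0.0169] top z -0.029374251714368048
top slope [-0.0078 -0.0291] x range [0.0211 0.0664] 0.06647674100526299
0.02 [-0.0176  0.0164] 1498
0.03 [-0.0177  0.0163] 1683
0.04 [-0.0177  0.0162] 1788
0.05 [-0.0179  0.0166] 1984
```

```bash
cat > go.py <<'E'
import sys
from h import *
from plant import r
np.set_printoptions(precision=4,suppress=True)
YAW=194.06;O=np.array([.4529,.2813,0]);OFF=np.array([1,-.8,-12.5])/1000
C=R.from_euler('z',YAW,degrees=True)
def pose(cx,cy,cz,th):
    Q=C*R.from_euler('x',180,degrees=True)*R.from_euler('y',th,degrees=True)
    return O+C.apply(np.array([cx,cy,cz])/1000)-Q.apply(OFF),Q
s=r.get_state();A=R.from_euler('xyz',s['eef_rot'],degrees=True);t=s['tcp_pos']
rel=C.inv().apply(t+A.apply(OFF)-O)*1000
q=(C*R.from_euler('x',180,degrees=True)).inv()*A
print("pack now",rel,"rotvec deg",np.degrees(q.as_rotvec()),"F",C.inv().apply(s['contact_force']),s['time_s'],s['gripper_width'])
for a in sys.argv[1:]:
    p,Q=pose(*map(float,a.split(',')))
    print(a,np.round(A.inv().apply(p-t)*1000,1).tolist(),np.round((A.inv()*Q).as_rotvec(),3).tolist())
E
python3 go.py 14,0,130,0 14,0,110,20
```

```text
pack now [-82.1276 101.3406 246.7612] rotvec deg [0.0093 0.4293 4.1511] F [ 0.2884 -0.79   -1.6378] 4.8 0.03555425948433605
14,0,130,0 [102.3, 94.2, 117.5] [-0.0, -0.007, -0.072]
14,0,110,20 [106.5, 93.9, 137.1] [0.012, 0.341, -0.072]
```

carry_out --deltas '[[0.2, [25, 25, 10], [0, 0, -0.07]], [0.2, [55, 50, 30], [0, 0.03, -0.072]], [0.2, [80, 75, 60], [0, 0.1, -0.072]], [0.2, [100, 94, 90], [0.005, 0.2, -0.072]], [0.2, [106, 94, 120], [0.01, 0.3, -0.072]], [0.2, [106.5, 94, 137], [0.012, 0.341, -0.072]], [0.2, [106.5, 94, 137], [0.012, 0.341, -0.072]], [0.2, [106.5, 94, 137], [0.012, 0.341, -0.072]], [0.2, [106.5, 94, 137], [0.012, 0.341, -0.072]], [0.2, [106.5, 94, 137], [0.012, 0.341, -0.072]]]'

```text
time_s: 5.8
tcp_pos: [0.4364, 0.279, 0.0997]
eef_rot: [179.9, -19.8, -165.8]
contact_force: [-0.6, 0.6, -1.8]
gripper_width: 0.0353
gripper_force: 55.0
```

```bash
python3 go.py 14,0,110,20 14,0,80,20 14,0,61,20
python3 - <<'E'
from plant import r
import cv2
p,d=r.capture("scene");cv2.imwrite("pics/s3.png",cv2.resize(p[130:270,90:290,::-1],(800,560),interpolation=cv2.INTER_CUBIC))
E
```

```text
pack now [ 13.247   -0.9431 111.786 ] rotvec deg [-0.0928 19.7803 -0.1091] F [ 0.4434 -0.7568 -1.7522] 5.8 0.035343881286295335
14,0,110,20 [0.2, -1.0, 1.9] [0.001, 0.004, 0.002]
14,0,80,20 [-10.0, -1.0, 30.2] [0.001, 0.004, 0.002]
14,0,61,20 [-16.4, -1.1, 48.0] [0.001, 0.004, 0.002]
```

View pics/s3.png

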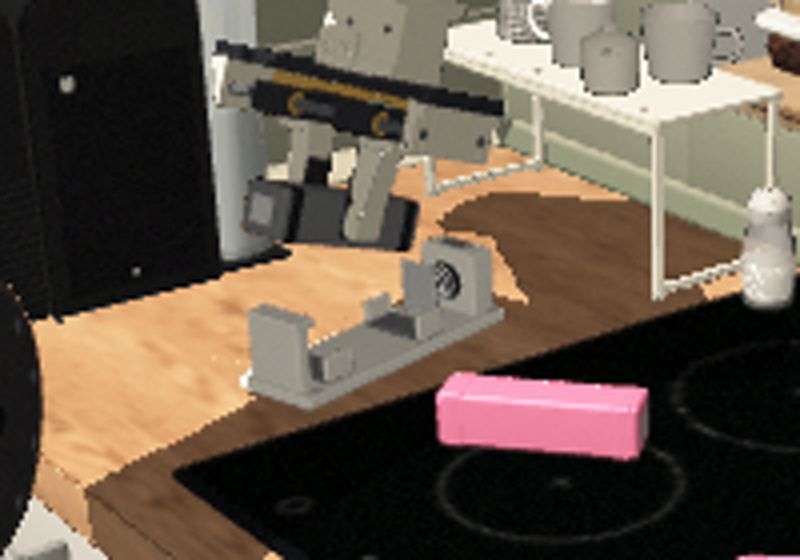

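The close-up shows the pack tilted with its far end low, above the cradle, and clear of the machine and rack.

carry_out --deltas '[[0.2, [-5, -0.5, 15], [0, 0.004, 0]], [0.2, [-10, -1, 30], [0, 0.004, 0.002]], [0.2, [-14, -1, 41], [0, 0.004, 0.002]], [0.2, [-16.4, -1, 47], [0, 0.004, 0.002]], [0.2, [-16.4, -1, 47], [0, 0.004, 0.002]], [0.2, [-16.4, -1, 47], [0, 0.004, 0.002]]]'

```text
time_s: 6.45
tcp_pos: [0.4354, 0.2774, 0.0481]
eef_rot: [-180.0, -20.2, -165.9]
contact_force: [-0.4, -0.5, 2.1]
gripper_width: 0.0353
gripper_force: 55.0
```

```bash
python3 go.py 14,0,60,20 0,0,59,20 -8,0,58,20 -14,0,57,20 -14,0,47,12 -14,0,33,0
python3 - <<'E'
from h import *
from plant import r
p,d=r.capture("scene");cv2.imwrite("pics/s4.png",cv2.resize(p[170:240,130:230,::-1],(800,560),interpolation=cv2.INTER_CUBIC))
E
```

```text
pack now [14.5233  0.3338 60.2114] rotvec deg [ 0.0464 20.2434 -0.004 ] F [0.5009 0.4223 2.0793] 6.45 0.03530037686255551
14,0,60,20 [-0.6, 0.3, 0.0] [-0.001, -0.004, -0.0]
0,0,59,20 [-14.1, 0.3, -3.9] [-0.001, -0.004, -0.0]
-8,0,58,20 [-22.0, 0.3, -5.7] [-0.001, -0.004, -0.0]
-14,0,57,20 [-27.9, 0.3, -6.9] [-0.001, -0.004, -0.0]
-14,0,47,12 [-33.1, 0.3, 2.3] [-0.001, -0.144, -0.0]
-14,0,33,0 [-40.4, 0.4, 14.5] [-0.001, -0.353, 0.0]
```

View pics/s4.png

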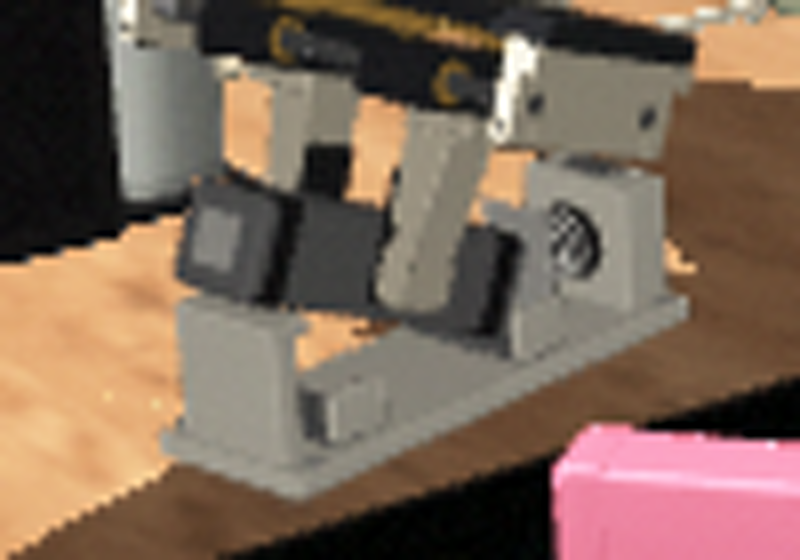

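The pack hangs over the lip wall with its low end just short of the plate. There may be light contact at the raised end, so I'll raise it 2 mm and then push.

carry_out --deltas '[[0.2, [0, 0, -2], [0, -0.004, 0]], [0.2, [0, 0, -2], [0, -0.004, 0]]]'

```text
time_s: 6.7
tcp_pos: [0.4365, 0.2781, 0.05]
eef_rot: [180.0, -19.9, -166.0]
contact_force: [0.9, -0.6, -1.3]
gripper_width: 0.036
gripper_force: 55.0
```

```bash
python3 go.py 4,0,61,20 -4,0,59,20 -10,0,58,20 -14,0,57,20
```

```text
pack now [13.3744 -0.0641 62.1083] rotvec deg [-0.012  19.9207  0.0223] F [-0.6902  0.7934 -1.2545] 6.7 0.03601812829184126
4,0,61,20 [-9.2, -0.1, -2.2] [0.0, 0.001, -0.0]
-4,0,59,20 [-17.4, -0.1, -3.0] [0.0, 0.001, -0.0]
-10,0,58,20 [-23.4, -0.1, -4.1] [0.0, 0.001, -0.0]
-14,0,57,20 [-27.5, -0.1, -4.5] [0.0, 0.001, -0.0]
```

carry_out --deltas '[[0.2, [-4, 0, -1], [0, 0, 0]], [0.2, [-9, 0, -2.2], [0, 0, 0]], [0.2, [-13, 0, -2.5], [0, 0, 0]], [0.2, [-17, 0, -3], [0, 0, 0]], [0.2, [-20.5, 0, -3.5], [0, 0, 0]], [0.2, [-23.5, 0, -4], [0, 0, 0]], [0.2, [-26, 0, -4.3], [0, 0, 0]], [0.2, [-27.5, 0, -4.5], [0, 0, 0]], [0.2, [-27.5, 0, -4.5], [0, 0, 0]], [0.2, [-27.5, 0, -4.5], [0, 0, 0]]]'

```text
time_s: 7.7
tcp_pos: [0.4612, 0.2836, 0.0448]
eef_rot: [-179.9, -20.2, -166.0]
contact_force: [-8.4, -1.2, 3.6]
gripper_width: 0.0356
gripper_force: 55.0
```

```bash
python3 go.py -14,0,57,20 -14,0,52,16 -14,0,47,12 -14,0,41,8 -14,0,36,4 -14,0,34,0;  python3 - <<'E'
from h import *
from plant import r
p,d=r.capture("scene");cv2.imwrite("pics/s5.png",cv2.resize(p[170:240,130:230,::-1],(800,560),interpolation=cv2.INTER_CUBIC))
E
```

```text
pack now [-11.9474   0.5335  56.859 ] rotvec deg [ 0.058  20.1984  0.0327] F [ 8.4772 -0.8695  3.6395] 7.7 0.035560387984527424
-14,0,57,20 [-1.9, 0.5, -0.8] [-0.001, -0.003, -0.001]
-14,0,52,16 [-4.5, 0.6, 3.7] [-0.001, -0.073, -0.001]
-14,0,47,12 [-7.1, 0.6, 8.3] [-0.001, -0.143, -0.001]
-14,0,41,8 [-10.0, 0.6, 13.7] [-0.001, -0.213, -0.001]
-14,0,36,4 [-12.6, 0.6, 18.1] [-0.001, -0.283, -0.001]
-14,0,34,0 [-14.1, 0.6, 19.6] [-0.001, -0.353, -0.001]
```

View pics/s5.png

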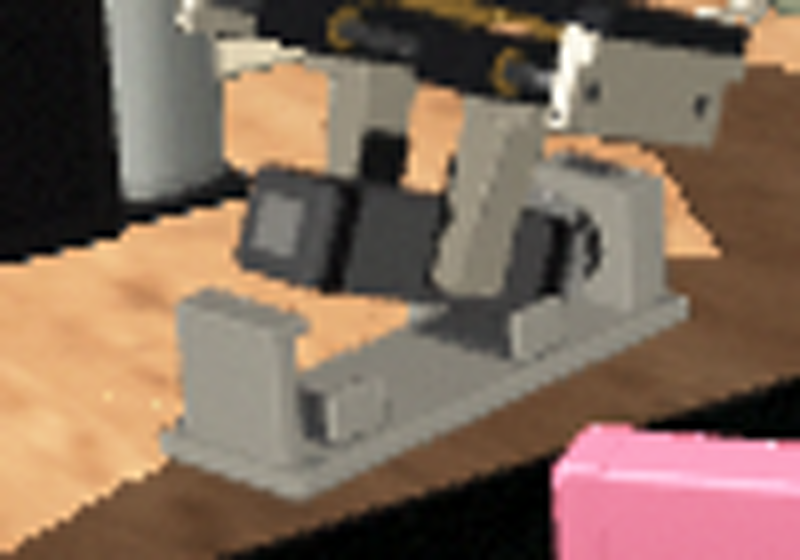

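The pack presses the plate at about 8.5 N, roughly 17 mm, and the raised end is clear of the lip. Next I push a bit more and rotate it down.

carry_out --deltas '[[0.2, [-2.5, 0, -1], [0, -0.003, 0]], [0.2, [-2.5, 0, -1], [0, -0.003, 0]], [0.2, [-4, 0.5, 1.5], [0, -0.038, 0]], [0.2, [-5, 0.5, 3.7], [0, -0.073, 0]], [0.2, [-6.5, 0.5, 5.5], [0, -0.108, 0]], [0.2, [-7.6, 0.5, 7.5], [0, -0.143, 0]], [0.2, [-9, 0.5, 10], [0, -0.178, 0]], [0.2, [-10.5, 0.5, 12.5], [0, -0.213, 0]], [0.2, [-12, 0.5, 14], [0, -0.248, 0]], [0.2, [-13, 0.5, 15.5], [0, -0.283, 0]], [0.2, [-13, 0.5, 15.5], [0, -0.283, 0]]]'

```text
time_s: 8.85
tcp_pos: [0.4658, 0.2846, 0.0261]
eef_rot: [-179.9, -4.0, -166.0]
contact_force: [-16.4, -2.8, 11.5]
gripper_width: 0.0358
gripper_force: 55.0
```

```bash
python3 go.py -14,0,36,2 -14,0,34,0 -14,0,33,0 -3,0,33,0
```

```text
pack now [-13.176    0.6841  38.6579] rotvec deg [0.1227 4.0138 0.0096] F [16.6364 -1.2529 11.4658] 8.85 0.035814221990534544
-14,0,36,2 [-1.4, 0.7, 2.5] [-0.002, -0.035, -0.0]
-14,0,34,0 [-2.0, 0.7, 4.5] [-0.002, -0.07, -0.0]
-14,0,33,0 [-2.1, 0.7, 5.5] [-0.002, -0.07, -0.0]
-3,0,33,0 [8.9, 0.7, 6.3] [-0.002, -0.07, -0.0]
```

```bash
python3 - <<'E'
from h import *
from plant import r
p,d=r.capture("scene");cv2.imwrite("pics/s6.png",cv2.resize(p[170:240,130:230,::-1],(800,560),interpolation=cv2.INTER_CUBIC))
E
python3 go.py
```

```text
pack now [-13.2273   0.7169  38.6396] rotvec deg [0.1349 4.074  0.0085] F [16.1878 -0.8235 13.0399] 8.9 0.03599537798007651
```

View pics/s6.png

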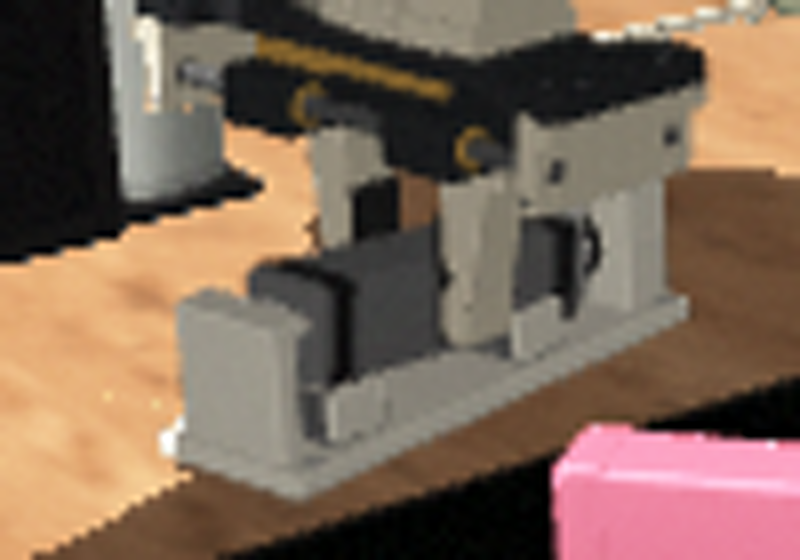

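carry_out --deltas '[[0.2, [2.5, 0, 0], [0, 0, 0]], [0.2, [2.2, 0, 0.5], [0, -0.015, 0]], [0.2, [1.8, 0, 1.5], [0, -0.035, 0]], [0.2, [1.3, 0, 2.5], [0, -0.053, 0]], [0.2, [1, 0, 3.5], [0, -0.07, 0]], [0.2, [1, 0, 3.5], [0, -0.07, 0]]]'

```text
time_s: 9.5
tcp_pos: [0.465, 0.2845, 0.0228]
eef_rot: [-179.9, -0.0, -166.0]
contact_force: [-20.7, -2.1, 17.7]
gripper_width: 0.0357
gripper_force: 55.0
```

```bash
python3 go.py -11,0,32,0 -2,0,32,0
python3 - <<'E'
from h import *
from plant import r
c=r.get_calibration("scene");p,d=r.capture("scene");cv2.imwrite("pics/s7.png",cv2.resize(p[170:240,130:230,::-1],(800,560),interpolation=cv2.INTER_CUBIC))
P=cloud(d,c);C=R.from_euler('z',194.06,degrees=True)
l=C.inv().apply((P.reshape(-1,3)-[.4529,.2813,0])).reshape(P.shape)
g=p.mean(-1)
for v in range(195,225,3):
  print(v,[(u,[int(x*1000) for x in l[v,u]],int(g[v,u])) for u in range(158,180,3)])
E
```

```text
pack now [-11.4694   0.599   35.3439] rotvec deg [0.1203 0.0025 0.0234] F [20.6045 -3.0156 17.7305] 9.5 0.03567859782678548
-11,0,32,0 [0.5, 0.6, 3.3] [-0.002, -0.0, -0.0]
-2,0,32,0 [9.5, 0.6, 3.3] [-0.002, -0.0, -0.0]
195 [(158, [-113, -199, -7], 173), (161, [-117, -190, -6], 180), (164, [-123, -183, -7], 185), (167, [-133, -181, -9], 180), (170, [0, -26, 66], 137), (173, [-3, -19, 66], 32), (176, [-9, -14, 66], 19), (179, [-150, -146, -7], 88)]
198 [(158, [-97, -183, -8], 168), (161, [-103, -175, -9], 171), (164, [-108, -168, -9], 90), (167, [-108, -155, -6], 84), (170, [-2, -30, 56], 138), (173, [-2, -19, 58], 23), (176, [-12, -17, 55], 20), (179, [-138, -135, -10], 64)]
201 [(158, [-77, -162, -7], 182), (161, [-85, -157, -9], 89), (164, [-87, -146, -6], 76), (167, [-95, -142, -8], 79), (170, [-2, -30, 47], 136), (173, [-4, -21, 48], 43), (176, [-5, -11, 50], 59), (179, [-11, -5, 50], 60)]
204 [(158, [-55, -138, -4], 177), (161, [-62, -133, -5], 80), (164, [-73, -132, -8], 63), (167, [24, -14, 50], 62), (170, [23, -5, 52], 59), (173, [19, 2, 53], 59), (176, [10, 4, 50], 60), (179,
[... 562 characters left out ...]
, (173, [35, 16, 36], 17), (176, [25, 17, 32], 65), (179, [12, 15, 27], 65)]
216 [(158, [74, 1, 37], 150), (161, [73, 11, 39], 151), (164, [70, 19, 40], 153), (167, [50, 9, 30], 78), (170, [49, 19, 32], 65), (173, [41, 22, 30], 19), (176, [26, 17, 24], 65), (179, [16, 19, 21], 65)]
219 [(158, [74, 0, 28], 151), (161, [74, 11, 31], 149), (164, [73, 22, 33], 157), (167, [52, 10, 23], 88), (170, [48, 17, 23], 83), (173, [45, 25, 24], 137), (176, [36, 27, 21], 133), (179, [8, 10, 7], 127)]
222 [(158, [74, 0, 19], 149), (161, [73, 10, 22], 149), (164, [73, 21, 24], 154), (167, [62, 20, 20], 106), (170, [45, 13, 12], 91), (173, [48, 27, 17], 133), (176, [34, 24, 11], 131), (179, [23, 24, 7], 130)]
```

View pics/s7.png

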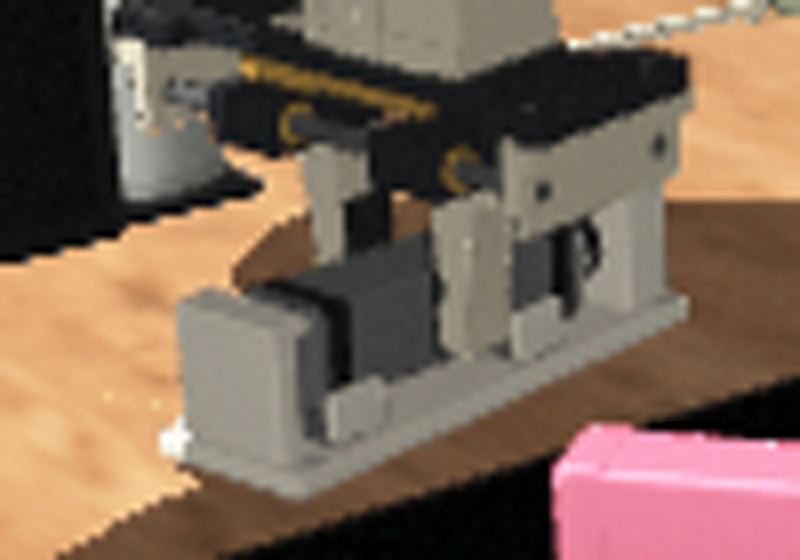

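```bash
cat > pk.py <<'E'
from h import *
from plant import r
np.set_printoptions(precision=1,suppress=True)
c=r.get_calibration("wrist");s=r.get_state();p,d=r.capture("wrist");P=cloud(d,c)
C=R.from_euler('z',194.06,degrees=True)
l=C.inv().apply((P.reshape(-1,3)-[.4529,.2813,0])).reshape(P.shape)*1000
v=p.astype(int);g=v.mean(-1)
print("F",C.inv().apply(s['contact_force']),"M",C.inv().apply(s['moment']),s['time_s'])
m=(abs(l[...,1])<8)
for x0 in range(-20,84,4):
    q=m&(l[...,0]>=x0)&(l[...,0]<x0+4)&(l[...,2]>5)&(l[...,2]<90)
    if q.sum()>5: print(x0+2,np.percentile(l[q][:,2],[10,50,90]),int(np.median(g[q])),q.sum())
T=l[m&(l[...,0]>5)&(l[...,0]<45)&(l[...,2]>40)&(l[...,2]<75)]
if len(T): k=np.polyfit(T[:,0],T[:,2],1); print("top slope deg",np.degrees(np.arctan(k[0])),"z at 0",k[1])
E
python3 pk.py
```

```text
F [22.1 -2.1 19.3] M [-1.3 -7.3  0.1] 9.55
-10 [52.  52.6 53.4] 101 187
-6 [52.1 52.8 53.5] 101 258
-2 [52.3 53.  53.7] 101 258
2 [52.5 53.2 53.9] 101 264
6 [52.6 53.3 54.2] 101 269
10 [52.9 53.6 54.3] 101 278
14 [53.1 53.8 54.6] 101 294
18 [53.3 54.1 54.8] 101 304
22 [53.5 54.3 54.9] 101 310
26 [53.8 54.4 55.2] 101 314
30 [53.9 54.7 55.4] 101 331
34 [54.1 54.8 55.5] 101 340
38 [54.4 55.3 56. ] 32 340
42 [54.8 55.5 56.3] 31 369
46 [54.7 55.6 56.3] 35 376
50 [54.4 55.2 56.1] 100 408
54 [31.5 46.7 54. ] 124 605
58 [56.7 57.7 58.5] 166 120
62 [57.4 58.2 59. ] 185 431
66 [57.5 58.3 59. ] 186 455
70 [57.4 58.2 59.1] 188 484
74 [57.2 58.1 58.9] 188 505
78 [ 8.   9.8 57.3] 177 167
top slope deg 3.3095500179199435 z at 0 52.995126066245255
```

The wrist depth shows the pack slipped in the grip. It still has a 3.3° tilt, with the near end's top at 56 mm and its face at x = 53, and the far end already sits on its rest. I'll rotate the tool a further −5° in place, easing up first.

carry_out --deltas '[[0.2, [0, 0, -1], [0, -0.02, 0]], [0.2, [0, 0, -1.5], [0, -0.04, 0]], [0.2, [0, 0, -1.5], [0, -0.06, 0]], [0.2, [0, 0, -1.5], [0, -0.08, 0]], [0.2, [0, 0, -1.5], [0, -0.095, 0]], [0.2, [0, 0, -1.5], [0, -0.095, 0]]]'

```text
time_s: 10.2
tcp_pos: [0.4656, 0.2836, 0.0223]
eef_rot: [-179.8, 5.4, -166.0]
contact_force: [-8.4, -1.3, -3.5]
gripper_width: 0.0355
gripper_force: 55.0
```

```bash
python3 pk.py; python3 go.py
```

```text
F [ 8.5 -0.8 -3.5] M [-0.3 -4.2 -0. ] 10.2
-10 [51.  51.5 52.2] 97 44
-6 [51.1 51.8 52.4] 101 239
-2 [51.  51.6 52.3] 101 249
2 [50.9 51.6 52.2] 101 258
6 [50.9 51.5 52.2] 101 261
10 [50.6 51.4 52.1] 101 275
14 [50.6 51.3 52. ] 100 278
18 [50.5 51.1 51.9] 101 303
22 [50.2 51.  51.8] 101 302
26 [50.1 50.9 51.6] 101 307
30 [50.  50.8 51.5] 101 323
34 [50.  50.7 51.3] 101 335
38 [49.9 50.6 51.3] 100 336
42 [50.  50.8 51.5] 31 362
46 [49.9 50.6 51.4] 32 375
50 [49.5 50.2 51. ] 101 396
54 [45.6 48.8 50.1] 99 490
58 [57.1 57.7 58.3] 164 106
62 [57.5 58.3 59. ] 182 472
66 [57.5 58.2 59. ] 182 497
70 [57.5 58.3 59.1] 183 519
74 [57.3 58.1 59. ] 183 554
78 [ 8.8 30.7 56.4] 153 712
top slope deg -1.3576857348064855 z at 0 51.56452759639187
pack now [-10.7322   1.574   34.639 ] rotvec deg [ 0.2167 -5.3905  0.0764] F [ 9.5653 -0.9088 -2.8928] 10.25 0.03542710422823984
```

carry_out --deltas '[[0.2, [2, 0, -0.2], [0, 0, 0]], [0.2, [4, 0, -0.4], [0, 0, 0]], [0.2, [6, 0, -0.5], [0, 0.005, 0]], [0.2, [8, 0, -0.4], [0, 0.015, 0]], [0.2, [8, 0, -0.2], [0, 0.02, 0]], [0.2, [8, 0, -0.2], [0, 0.02, 0]]]'

```text
time_s: 10.85
tcp_pos: [0.4596, 0.2828, 0.0227]
eef_rot: [-179.9, 4.4, -166.0]
contact_force: [-4.0, -2.3, -0.1]
gripper_width: 0.0359
gripper_force: 55.0
```

```bash
python3 pk.py; python3 go.py
```

```text
F [ 4.5  1.3 -0.1] M [ 0.7 -2.2 -0.2] 10.85
-18 [52.7 52.9 53.5] 81 25
-2 [51.5 52.2 52.9] 100 190
2 [51.5 52.2 52.8] 101 241
6 [51.5 52.1 52.8] 101 265
10 [51.4 52.1 52.8] 101 256
14 [51.3 52.  52.8] 101 273
18 [51.2 52.  52.6] 101 292
22 [51.1 51.9 52.5] 101 286
26 [51.1 51.8 52.6] 101 298
30 [51.1 51.8 52.4] 101 309
34 [51.  51.8 52.5] 101 304
38 [50.9 51.7 52.4] 101 341
42 [50.8 51.6 52.3] 101 343
46 [51.  51.6 52.3] 31 340
50 [50.9 51.6 52.4] 31 369
54 [50.6 51.5 52.3] 73 380
58 [50.9 52.1 58.2] 127 213
62 [57.5 58.3 59. ] 182 438
66 [57.4 58.2 59. ] 183 477
70 [57.6 58.3 59.1] 183 469
74 [57.2 58.2 59.1] 184 517
78 [ 8.9 31.2 55.9] 152 768
top slope deg -0.8797062667030365 z at 0 52.223825620286874
pack now [-4.8904  0.9439 35.0611] rotvec deg [ 0.1335 -4.3905  0.0814] F [5.1171 1.9671 0.5853] 10.9 0.035779819656367035
```

The end face is now under the lip, with its top at about 51.5 mm. I'll lower it slightly and release.

carry_out --deltas '[[0.2, [1, 0, 1], [0, 0, 0]], [0.2, [2, 0, 1.5], [0, 0, 0]], [0.2, [2, 0, 1.5], [0, 0, 0]], [0.55, [2, 0, 1.5], [0, 0, 0]], [0.6, [2, 0, 1.5], [0, 0, 0]], [0.6, [2, 0, 1.5], [0, 0, 0]], [0.6, [2, 0, 1.5], [0, 0, 0]], [0.6, [2, 0, 1.5], [0, 0, 0]]]'

```text
time_s: 11.7
tcp_pos: [0.4588, 0.2843, 0.0218]
eef_rot: [180.0, 4.6, -165.9]
contact_force: [-0.7, 0.3, -0.0]
gripper_width: 0.0524
gripper_force: 0.0
```

```bash
python3 pk.py; python3 go.py
```

```text
F [ 0.6 -0.4 -0. ] M [ 0.  -0.3  0. ] 11.7
-18 [51.5 51.9 52.3] 79 29
-2 [50.5 51.2 51.8] 98 170
2 [50.5 51.2 51.8] 98 244
6 [50.4 51.1 51.8] 98 251
10 [50.4 51.  51.8] 98 255
14 [50.3 50.9 51.8] 98 273
18 [50.2 50.9 51.6] 98 275
22 [50.2 50.9 51.4] 98 294
26 [50.  50.8 51.5] 98 288
30 [49.9 50.7 51.4] 98 313
34 [49.9 50.6 51.3] 98 312
38 [49.8 50.6 51.2] 98 328
42 [49.7 50.4 51.2] 98 336
46 [49.6 50.4 51.2] 99 365
50 [49.7 50.5 51.2] 30 351
54 [49.8 50.5 51.4] 30 373
58 [50.2 56.8 58.2] 160 191
62 [57.5 58.2 58.9] 177 445
66 [57.5 58.3 59.1] 178 456
70 [57.4 58.2 59.1] 178 483
74 [57.2 58.1 59. ] 179 527
78 [ 9.  33.2 56. ] 148 803
top slope deg -0.9776851579328818 z at 0 51.19242802061665
pack now [-4.4047 -0.5463 34.1161] rotvec deg [-0.0005 -4.5652  0.0112] F [ 0.3339 -0.2487 -0.0042] 11.75 0.052408822331601025
```

carry_out --deltas '[[0.8, [0, 0, 0], [0, 0, 0]], [0.8, [0, 0, -5], [0, 0, 0]], [0.8, [0, 0, -25], [0, 0.02, 0]], [0.8, [0, 0, -60], [0, 0.08, 0]], [0.8, [0, 0, -100], [0, 0.08, 0]], [0.8, [0, 0, -135], [0, 0.08, 0]], [0.8, [0, 0, -150], [0, 0.08, 0]], [0.8, [0, 0, -150], [0, 0.08, 0]], [0.8, [0, 0, -150], [0, 0.08, 0]]]'

```text
time_s: 12.65
tcp_pos: [0.4469, 0.281, 0.1713]
eef_rot: [180.0, -0.0, -166.0]
contact_force: [0.0, 0.9, -0.4]
gripper_width: 0.0706
gripper_force: 0.0
```

```bash
python3 pk.py
python3 - <<'E'
from h import *
from plant import r
c=r.get_calibration("scene");p,d=r.capture("scene")
cv2.imwrite("pics/s8.png",cv2.resize(p[170:240,130:230,::-1],(800,560),interpolation=cv2.INTER_CUBIC))
E
```

```text
F [-0.2 -0.9 -0.4] M [-0. -0. -0.] 12.65
-18 [50.4 51.4 52.3] 166 64
-14 [50.7 51.5 52.4] 166 64
-10 [50.6 51.4 52.1] 166 74
-6 [50.3 51.3 52. ] 166 74
-2 [50.3 51.2 51.9] 166 71
2 [50.4 51.1 51.8] 166 75
6 [50.3 51.  52. ] 166 78
10 [50.4 51.1 51.8] 167 77
14 [50.1 51.  51.7] 167 74
18 [49.9 50.8 51.6] 168 72
22 [49.9 50.8 51.5] 168 79
26 [49.9 50.9 51.8] 168 82
30 [49.8 50.5 51.3] 168 71
34 [49.8 50.5 51.4] 168 88
38 [49.6 50.5 51.4] 168 72
42 [49.4 50.4 51.3] 168 87
46 [49.6 50.4 51.4] 169 75
50 [49.5 50.6 51.3] 46 87
54 [49.8 50.8 51.7] 48 74
58 [50.  55.5 57.9] 183 72
62 [57.4 58.2 59.1] 252 90
66 [57.3 58.3 59.3] 252 80
70 [57.3 58.2 59.2] 253 92
74 [57.1 58.2 59. ] 253 96
78 [ 8.7 16.9 56.6] 245 119
top slope deg -1.1473539322036628 z at 0 51.230093227789276
```

View pics/s8.png

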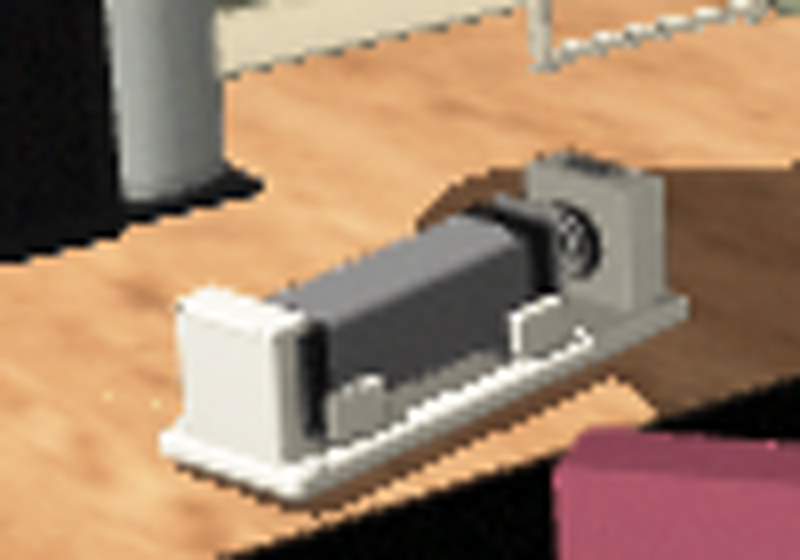

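The pack is home under the lip, but its far end sits about 2 mm high, a 1.1° tilt held by plate friction. I'll press it down gently with shut fingers.

Run:
```python
from h import *
from plant import r
s=r.get_state();C=R.from_euler('z',194.06,degrees=True);A=R.from_euler('xyz',s['eef_rot'],degrees=True)
for x,z in((-38,.075),(-38,.052),(-38,.049)): print(A.inv().apply(np.array([.4529,.2813,0])+C.apply([x/1000,0,0])+[0,0,z]-s['tcp_pos'])*1000)
```

```text
[-44.49852973  -0.68670705  95.09304621]
[-44.54790825  -0.6615363  118.09297943]
[-44.55434893  -0.65825316 121.09297072]
```

carry_out --deltas '[[0, [-25, 0, 0], [0, 0, 0]], [0, [-44.5, 0, 0], [0, 0, 0]], [0, [-44.5, -0.7, 0], [0, 0, 0]], [0, [-44.5, -0.7, 35], [0, 0, 0]], [0, [-44.5, -0.7, 70], [0, 0, 0]], [0, [-44.5, -0.7, 95], [0, 0, 0]], [0, [-44.5, -0.7, 110], [0, 0, 0]], [0, [-44.5, -0.7, 115], [0, 0, 0]], [0, [-44.5, -0.7, 117], [0, 0, 0]], [0, [-44.5, -0.7, 118], [0, 0, 0]], [0, [-44.5, -0.7, 119], [0, 0, 0]]]'

```text
time_s: 13.85
tcp_pos: [0.4908, 0.2916, 0.053]
eef_rot: [180.0, 0.0, -165.9]
contact_force: [0.2, -0.6, 0.4]
gripper_width: 0.0004
gripper_force: 0.0
```

carry_out --deltas '[[0, [0, 0, 1], [0, 0, 0]], [0, [0, 0, 2], [0, 0, 0]], [0, [0, 0, 2.5], [0, 0, 0]], [0, [0, 0, 2.5], [0, 0, 0]]]'

```text
time_s: 14.25
tcp_pos: [0.4908, 0.2916, 0.0504]
eef_rot: [180.0, 0.0, -165.9]
contact_force: [0.9, 0.1, 4.7]
gripper_width: 0.0005
gripper_force: 2.3
```

carry_out --deltas '[[0, [0, 0, 0.7], [0, 0, 0]], [0, [0, 0, 1.3], [0, 0, 0]], [0, [0, 0, 1.3], [0, 0, 0]]]'

```text
time_s: 14.55
tcp_pos: [0.4909, 0.2916, 0.0502]
eef_rot: [180.0, 0.1, -165.9]
contact_force: [-3.8, -1.1, 16.9]
gripper_width: 0.0006
gripper_force: 8.3
```

carry_out --deltas '[[0, [0, 0, -3], [0, 0, 0]], [0, [0, 0, -20], [0, 0, 0]], [0, [0, 0, -60], [0, 0, 0]], [0, [0, 0, -100], [0, 0, 0]], [0, [20, 0, -130], [0, 0, 0]], [0, [44, 0, -130], [0, 0, 0]], [0, [44, 0, -130], [0, 0, 0]], [0, [44, 0, -130], [0, 0, 0]]]'

```text
time_s: 15.35
tcp_pos: [0.4474, 0.2804, 0.1786]
eef_rot: [180.0, -0.0, -165.9]
contact_force: [0.1, 0.2, 0.3]
gripper_width: 0.0007
gripper_force: 0.0
```

```bash
python3 pk.py
cat > q.py <<'E'
from h import *
from plant import r
c=r.get_calibration("scene");p,d=r.capture("scene")
P=cloud(d,c);C=R.from_euler('z',194.06,degrees=True)
l=C.inv().apply((P.reshape(-1,3)-[.4529,.2813,0])).reshape(P.shape)*1000
m=(abs(l[...,0])<60)&(abs(l[...,1])<24)&(l[...,2]>44)&(l[...,2]<54)
print(m.sum(),np.percentile(l[m][:,1],[2,50,98]),np.polyfit(l[m][:,0],l[m][:,1],1))
for n,(u,v) in dict(salt=(282,182),tin=(325,210),mug=(368,230)).items(): print(n,P[v,u])
E
python3 q.py
```

```text
F [-0.2 -0.1  0.3] M [ 0.1  0.  -0. ] 15.35
-18 [49.2 50.3 51.1] 183 62
-14 [49.2 50.2 51. ] 183 65
-10 [49.3 50.  51.1] 183 67
-6 [49.5 50.  51. ] 183 64
-2 [49.7 50.4 51. ] 184 61
2 [49.7 50.3 51.3] 184 71
6 [49.5 50.4 51.2] 184 69
10 [49.2 50.3 51.3] 184 74
14 [49.4 50.2 50.9] 184 70
18 [49.3 50.3 51.3] 185 72
22 [49.7 50.5 51.2] 185 69
26 [49.3 50.2 51.3] 185 68
30 [49.4 50.  51.2] 185 74
34 [49.3 50.3 51. ] 186 80
38 [49.5 50.3 50.9] 186 72
42 [49.1 50.  50.9] 186 79
46 [49.4 50.2 51.1] 187 83
50 [49.8 50.4 51.4] 52 72
54 [49.6 50.6 51.4] 53 89
58 [49.8 51.2 58.1] 157 54
62 [57.3 58.3 59.3] 254 90
66 [57.3 58.2 58.8] 254 90
70 [57.2 58.  59.2] 255 75
74 [56.9 58.1 59.3] 255 93
78 [ 8.3 13.2 56.7] 254 117
top slope deg -0.30872079351070625 z at 0 50.37863083892984
225 [-16.14145295   6.48233708  20.46263772] [0.02508218 5.04193157]
salt [0.73290863 0.16931732 0.07752714]
tin [0.75109377 0.01309221 0.03485274]
mug [ 0.68687356 -0.18493607  0.06373568]
```

```bash
python3 -c "
from plant import r
print(r.close_job())"
```

```text
the job is handed in; nothing more can be done
None
```

The pack is seated flat on both rests, its end held under the lip by the spring; the tin, salt shaker and mug read unmoved, the honey jar was not re-checked, and the job went in at about 15 s with no verdict shown.

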